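# Find and press down the proud support pin of a laser bed

## Robot

A 7-joint arm with a two-finger parallel gripper is mounted at the origin on the work surface. World frame = base frame: x ahead of the robot, y to its left, z up, the work surface at z = 0. Lengths are in m, angles in rad, forces in N, time in s.
With the tool pointing down it reaches from about 0.4 to 0.85 m from the base axis. Payload 4.5 kg.
Tool frame: the origin (TCP) lies on the centre line of the jaws, within the pads' length; the fingertips stand 11 mm ahead of it and the grasp point (between the pads) lies 8 mm behind it; z points along the fingers, y is the direction in which the jaws open and shut (so a half turn about z gives the same grasp; the last joint's range is limited). The gripper opens to 88 mm and grips with 3 to 60 N. Pads are 18 mm wide; open, the fingers measure 123 mm over their backs; the gripper's body (75 mm by 187 mm) begins 45 mm behind the grasp point.
Start: joints at [-1.196, 0.689, -0.195, 1.565, 0.157, 0.902, -0.215], TCP at [0.209, 0.589, 0.25] pointing down, gripper open.
Joint ranges: [-3.01, 3.01], [-0.46, 2.08], [-1.47, 1.51], [0.13, 2.56], [-1, 4.14], [0.04, 2.09], [-2.66, 2.66]. Speed limits (rad/s): [2.57, 2.57, 3.14, 3.14, 3.14, 3.14, 3.14].

## Interface

Orientations are given as a unit quaternion [x, y, z, w].
In Python, from plant import r, snapshot gives the robot as it stands.
- The arm moves only by the tool drive_tool, never from a script. Its argument "commands" is a list of rows, each an object of numbers: "wx", "wy", "wz": the turn, a rotation vector about the tool's x, y, z in rad; "dx", "dy", "dz": the shift along the tool's x, y, z in m; "claw": the opening, from 0 (shut) to 1 (fully open). A call has 1 to 12 rows; each row shifts and turns the commanded pose from where the row before left it, along the tool's axes as they then stand; what a row does not reach is not made up. A row lasts 1/10 s, in which the tool goes at most 50 mm and 8.59 degrees, less where a joint would pass 70% of its speed; a pose out of reach is approached as far as the arm can. A call is refused whole if a number of a shift passes 0.05 or a number of a turn 0.15, either way. A call with a gripper value outside its range is refused whole. The fingers move at their own pace and stop on an object; "grip_force" is the grip in N (left out, the last holds). Time passes only in rows, so rows that do not move let the fingers close. It gives the time, the measured TCP pose, the force and the opening at its end, in the units of the state.
- r.get_state(): the state, without advancing time (a new reading comes with each control period).
- snapshot(name): name is "scene" or "top" or "wrist"; returns a dict with "color" (400x640x3 uint8, red, green, blue), "fx", "fy", "cx", "cy" (pixels), "world_to_cam" (4x4, takes a point from world to camera coordinates); the wrist camera has in their place "T_tool_cam" (4x4, takes a point from camera to tool coordinates, whose origin is the TCP and whose axes are the flange's). Camera axes: x right, y up, looking along -z (the intrinsics and any distortion apply to the point x, -y, -z); pixel columns grow to the right and rows downward; lengths in m; the calibration is good to about 2 mm. A picture is of the moment at which its call begins: read the wrist's pose just before it. There is no depth.
- r.finish_job(): hands the job in, once; it reports no verdict.
The state is a dict: "clock": time; "q": joint angles; "qd": joint speeds; "joint_torque": joint torques, N m; "tool_pos": TCP position; "eef_rot": TCP orientation; "contact_force": force on the tool from outside, world axes, zero at the start; "moment": the same for the moment, N m; "opening": opening from 0.0 (shut) to 1.0 (fully open).
Only numpy, scipy, OpenCV 4.12 (cv2) and the standard library are available. Lean on these libraries where they do the work, as an engineer would, in place of code of your own. Each camera call takes 0.05 s, during which the arm holds its last target. There are 200 camera calls.

## Task

One of the four support pins on the laser cutter's bed stands 3 to 4 mm proud of the others, too little to tell by eye. Take the touch probe from its stand, feel the tops of the pins with it (not with the fingers) to find the high one, and press that pin gently down with the probe until it is level with the other three, which must stay as they are. Then put the probe back in its stand, fully home, and leave everything else alone.

Things in the scene. Friction and masses are not known exactly. Their poses are not given: they have to be found in the camera images.
- bed_base (a point): the laser bed; this point: centre of the underside of its fixed grey base (260 x 290 x 16 mm, threaded posts to 66 mm at its corners). An aluminium deck (220 x 250 mm) stands above it at a height that differs each time: deck top 34 to 58 mm above this point. On the deck, at x = +-60 mm, y = +-75 mm of this frame (x, y along the sides, z up), stand the four support pins
- bed_pins (a point): point on the same axis, 16 mm up (top of the grey base). The pins (pin_a to pin_d in any rules, in random order) are steel, in dark collars 32 mm across, with flat heads 24 mm across; three head tops are 34 mm above the deck's top, one is 3 to 4 mm higher. Tight sliding fit: a pin holds still below about 9 N, slides down at 12 to 14 N, stays where left, cannot be pulled up; over 22 N harms it
- probe_grip (a point): the touch probe, aluminium, 220 g: this point is the centre of its round handle (26 mm across, 60 mm long, upright in the stand; z up along it). 30 mm below this point lies the top of a round flange (38 mm across, 6 mm thick), and below that a steel stem 10 mm across with a ball end. The ball's lowest point is 76 mm below here
- stand_mouth (a point): the probe's stand, a fixed black block 75 x 75 x 50 mm: this point is the centre of the round hole in its top face, 50 mm above the table. The hole is 16 mm across and goes right through; the probe hangs in it with its flange's underside lying on the block's top face
- lens_cell: a loose black ring, 42 mm across and 12 mm high, lying on the deck between the pins; leave it alone. Origin at the centre of its underside
- spare_pin: a loose steel spare pin like a spool, 24 mm across and 35 mm high, standing on the deck between the pins; leave it alone. Origin at the centre of its underside
- tape: a roll of paper tape, 90 mm across, 24 mm high, lying flat; leave it alone
- driver: a screwdriver about 170 mm long, lying on the table, handle to -x of its frame; leave it alone
- tube0: an upright cardboard mailing tube, 68 mm across, 164 mm high; leave it alone. Origin at the centre of its underside
- tube1: an upright cardboard mailing tube, 68 mm across, 194 mm high; leave it alone. Origin at the centre of its underside
Mind the look-alikes: they are no part of the job. Of the things that look like the part that bears stand_mouth, the largest one is meant. Of the things that look like the part that bears probe_grip, the larger one is meant.

How it is judged:
On the way, in this order (a step that is already met when the one before it is completed fails the run):
1. the probe, out of its stand, touches the top of a pin ((contact force between probe and pin_a above 0.5 N or contact force between probe and pin_b above 0.5 N or contact force between probe and pin_c above 0.5 N or contact force between probe and pin_d above 0.5 N) and horizontal distance between probe_grip and stand_mouth above 0.06 m), for 0.02 s.
2. all four pins are level: each head within 1.5 mm of the common level (value of joint pin_a between -0.0015 and 0.0015 m and value of joint pin_b between -0.0015 and 0.0015 m and value of joint pin_c between -0.0015 and 0.0015 m and value of joint pin_d between -0.0015 and 0.0015 m), for 0.2 s.
At the end, for the whole second after the job is handed in: All four pin heads are within 1.5 mm of the level of the three good ones, and the probe stands upright (within 0.08 rad) in its stand with its flange down on the block (within 3 mm) and its axis within 8 mm of the hole's; the other things are within 15 mm of where they were (all of step 2 and horizontal distance between probe_grip and stand_mouth below 0.008 m and z of probe_grip in the frame of stand_mouth between 0.032 and 0.039 m and angle between probe_grip's own z axis and vertical below 0.08 rad and distance of each of lens_cell, spare_pin, tape, driver, tube0, tube1 from where it was at the start of the episode below 0.015 m); the robot touches nothing.
It fails at once if a pin is pressed with more than 22 N (contact force between anything else and pin_a above 22 N or contact force between anything else and pin_b above 22 N or contact force between anything else and pin_c above 22 N or contact force between anything else and pin_d above 22 N).
It fails at once if the fingers or arm, rather than the probe, touch a pin ((contact force between the fingers and pin_a above 0.5 N or contact force between the fingers and pin_b above 0.5 N or contact force between the fingers and pin_c above 0.5 N or contact force between the fingers and pin_d above 0.5 N) or (contact force between the arm and pin_a above 0.5 N or contact force between the arm and pin_b above 0.5 N or contact force between the arm and pin_c above 0.5 N or contact force between the arm and pin_d above 0.5 N)).
It fails at once if a pin is pressed more than 1.5 mm below the common level (value of joint any of pin_a, pin_b, pin_c, pin_d below -0.0015 m).
It fails at once if a bystander is moved by more than 15 mm (distance of any of lens_cell, spare_pin, tape, driver, tube0, tube1 from where it was at the start of the episode above 0.015 m).
It also fails if it takes over 72 s, if anything falls off the work surface, if the arm or the gripper's body presses on something with over 40 N, if the wrist force passes 120 N, or if a joint passes its speed limit or range.

## Working session

There is one attempt and no reset: what is moved stays moved. The work goes in short steps, Python scripts to look and compute and a tool call to move; the robot and the scene stay as the last step left them, time stands still between calls to the robot, and variables do not carry over. Pictures are saved under pics/ and viewed, on a budget of 10 in all, crops included, one or two more only if the job needs it, and the job is handed in when it is done.

Besides the shell and the picture viewer there is one more tool, called by a JSON object that holds its "op" and its "data". drive_tool: Moves the arm, as the interface text tells. Its arguments: {"type":"object","properties":{"commands":{"type":"array","items":{"type":"object","properties":{"wx":{"type":"number"},"wy":{"type":"number"},"wz":{"type":"number"},"dx":{"type":"number"},"dy":{"type":"number"},"dz":{"type":"number"},"claw":{"type":"number"}}}},"grip_force":{"type":"number"}},"required":["commands"]}

```bash
ls; mkdir -p pics
python3 - <<'E'
from plant import r, snapshot
import cv2,numpy as np
s=r.get_state(); print({k:np.round(v,4).tolist() for k,v in s.items()})
for n in("scene","top"):
    d=snapshot(n); cv2.imwrite(f"pics/{n}0.png",d["color"][:,:,::-1])
    print(n,{k:np.round(v,4).tolist() for k,v in d.items() if k!="color"})
d=snapshot("wrist");print({k:np.round(v,4).tolist() for k,v in d.items() if k!="color"})
cv2.imwrite("pics/wrist0.png",d["color"][:,:,::-1])
E
```

```text
pics
{'clock': 0.0, 'q': [-1.1962, 0.69, -0.1945, 1.5664, 0.1573, 0.9025, -0.2151], 'qd': [0.0009, -0.0008, 0.0008, 0.0021, -0.0022, 0.0009, -0.001], 'joint_torque': [-0.0002, -52.757, -1.2668, -15.3427, -0.0526, 0.0067, 0.0002], 'tool_pos': [0.2087, 0.5885, 0.2489], 'eef_rot': [0.1695, 0.9855, -0.0009, -0.0001], 'contact_force': [0.5671, -0.0501, 0.2227], 'moment': [-0.0078, -0.05, 0.0033], 'opening': 1.0022}
scene {'fx': 495.386, 'fy': 495.386, 'cx': 313.6999, 'cy': 198.138, 'world_to_cam': [[-0.7465, 0.6654, 0.0072, 0.4038], [-0.4348, -0.496, 0.7516, 0.1732], [0.5037, 0.5579, 0.6596, -1.6498], [0.0, 0.0, 0.0, 1.0]]}
top {'fx': 490.051, 'fy': 490.051, 'cx': 322.9533, 'cy': 196.6606, 'world_to_cam': [[-0.088, -0.9961, -0.0007, 0.0026], [0.9754, -0.0863, 0.2029, -0.5275], [-0.2022, 0.0172, 0.9792, -1.1054], [0.0, 0.0, 0.0, 1.0]]}
{'fx': 327.6787, 'fy': 327.6787, 'cx': 322.0146, 'cy': 205.3275, 'T_tool_cam': [[0.0005, 0.9459, 0.3244, 0.0845], [1.0, -0.0004, -0.0002, -0.0005], [-0.0001, 0.3244, -0.9459, -0.136], [0.0, 0.0, 0.0, 1.0]]}
```

View pics/top0.png

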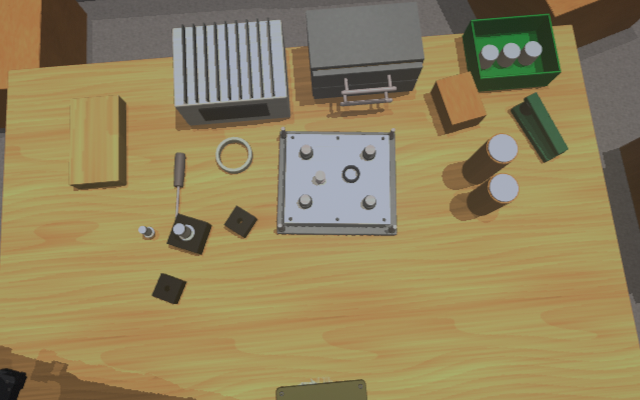

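View pics/scene0.png

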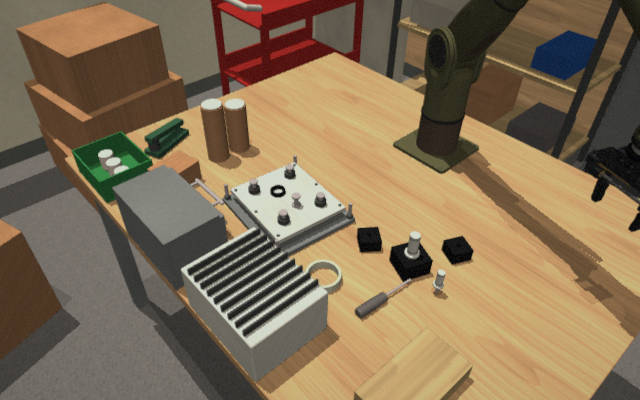

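```bash
cat > h.py <<'E'
from plant import r, snapshot
import cv2, numpy as np
from scipy.spatial.transform import Rotation as R
def T_tool():
    s=r.get_state(); T=np.eye(4); T[:3,:3]=R.from_quat(s["eef_rot"]).as_matrix(); T[:3,3]=s["tool_pos"]; return T
def shot(n,f):
    T=T_tool(); d=snapshot(n)
    d["c2w"]=np.linalg.inv(d["world_to_cam"]) if n!="wrist" else T@d["T_tool_cam"]
    cv2.imwrite(f,d["color"][:,:,::-1]); np.save(f+".npy",{k:v for k,v in d.items()},allow_pickle=True); return d
def load(f): return np.load(f+".npy",allow_pickle=True).item()
def cast(d,u,v,z):
    w=d["c2w"][:3,:3]@np.array([(u-d["cx"])/d["fx"],-(v-d["cy"])/d["fy"],-1.]); o=d["c2w"][:3,3]
    return (o+w*(z-o[2])/w[2])
def proj(d,p):
    c=np.linalg.inv(d["c2w"])@np.append(p,1); return np.array([d["cx"]-d["fx"]*c[0]/c[2], d["cy"]+d["fy"]*c[1]/c[2]])
def mv(t,ry=None):
    "world target -> tool-axis delta"
    T=T_tool(); return T[:3,:3].T@(np.array(t)-T[:3,3])
E
python3 - <<'E'
from h import *
d=shot("top","pics/top1.png"); s=shot("scene","pics/scene1.png")
for n,u,v,z in [("handle top",180,230,.116),("small",144,230,.08),("blk",189,232,.05),("pinLL",305,200,.08),("pinLR",370,201,.08),("pinUL",306,151,.08),("pinUR",370,152,.08),("ring",351,174,.055),("spare",320,177,.08),("baseLL",278,234,.008),("baseLR",397,234,.008)]: print(n,np.round(cast(d,u,v,z),3)[:2])
print(np.round(cast(s,414,237,.116),3))
im=np.hstack([cv2.resize(d["color"][195:255,125:225],None,fx=4,fy=4,interpolation=3),cv2.resize(s["color"][220:300,370:470],(400,240),interpolation=3)]); im2=cv2.resize(d["color"][120:245,265:410],None,fx=2.8,fy=2.8,interpolation=3);im3=cv2.resize(s["color"][150:255,215:365],None,fx=2.6,fy=2.6,interpolation=3)
c=np.zeros((600,800,3),np.uint8);c[:240]=im;c[240:240+im2.shape[0],:im2.shape[1]]=im2[:360];c[240:240+im3.shape[0],408:408+im3.shape[1]]=im3[:360]
cv2.imwrite("pics/crop1.png",c[:,:,::-1])
E
```

```text
handle top [0.466 0.278]
small [0.479 0.37 ]
blk [0.47  0.276]
pinLL [ 0.516 -0.001]
pinLR [ 0.501 -0.151]
pinUL [ 0.633 -0.013]
pinUR [ 0.618 -0.163]
ring [ 0.575 -0.115]
spare [ 0.568 -0.041]
baseLL [0.453 0.072]
baseLR [ 0.427 -0.215]
[0.481 0.288 0.116]
```

View pics/crop1.png

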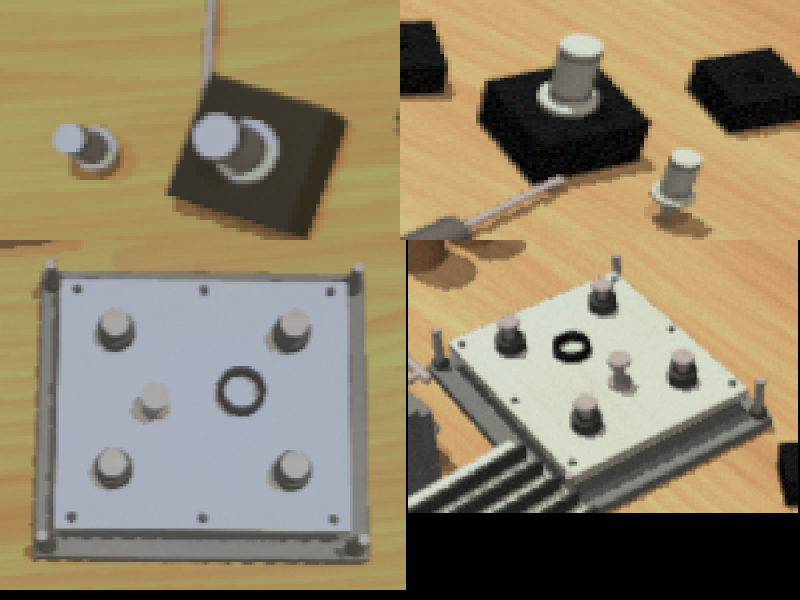

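```bash
cat >> h.py <<'E'
def tri(obs):
    A=[];b=[]
    for d,u,v in obs:
        w=d["c2w"][:3,:3]@np.array([(u-d["cx"])/d["fx"],-(v-d["cy"])/d["fy"],-1.]); w/=np.linalg.norm(w)
        P=np.eye(3)-np.outer(w,w); A.append(P); b.append(P@d["c2w"][:3,3])
    x=np.linalg.lstsq(np.vstack(A),np.hstack(b),rcond=None)[0]; return x,[np.round(proj(d,x)-[u,v],1) for d,u,v in obs]
E
python3 - <<'E'
from h import *
d=load("pics/top1.png"); s=load("pics/scene1.png")
t=lambda x,y:(d,265+x/2.8,120+(y-240)/2.8)
c=lambda x,y:(s,215+(x-408)/2.6,150+(y-240)/2.6)
for n,o in {"handle":[(d,178.3,229),(s,415,235)],"flange":[(d,185,232.7),(s,412,252.7)],"LL":[t(113,462),c(683,356)],"UL":[t(115,323),c(586,401)],"UR":[t(292,323),c(509,322)],"LR":[t(294,463),c(602,287)],"spare":[t(154,396),c(620,359)]}.items(): print(n,*[np.round(x,3) for x in tri(o)])
print(mv([.47,.283,.235]))
E
```

```text
handle [0.47  0.283 0.111] [[ 0.2 -0.1]
 [ 0.2  0. ]]
flange [0.47  0.285 0.05 ] [[ 0.2 -0.2]
 [ 0.2  0. ]]
LL [ 0.517 -0.001  0.081] [[-0.4  0.4]
 [-0.5 -0.1]]
UL [ 0.636 -0.013  0.081] [[-0.2  0.2]
 [-0.3 -0.1]]
UR [ 0.621 -0.161  0.084] [[-0.3  0.3]
 [-0.4 -0.1]]
LR [ 0.503 -0.15   0.077] [[-0.5  0.5]
 [-0.6 -0.1]]
spare [ 0.569 -0.04   0.081] [[-0.4  0.4]
 [-0.4 -0.1]]
[-0.34836695 -0.2009283   0.01452576]
```

Candidates: probe = large handle (top 179,229) in a stand, against the small one (147,231). Stands: the large block (189,234) against smaller (240,221) and (169,288). The crop confirms the large probe sits in the large block. Moving above it.

{"op": "drive_tool", "data": {"commands": [{"dx": -0.035,"dy": -0.02,"claw": 0.65},{"dx": -0.035,"dy": -0.02},{"dx": -0.035,"dy": -0.02},{"dx": -0.035,"dy": -0.02},{"dx": -0.035,"dy": -0.02},{"dx": -0.035,"dy": -0.02},{"dx": -0.035,"dy": -0.02},{"dx": -0.035,"dy": -0.02},{"dx": -0.035,"dy": -0.02},{"dx": -0.033,"dy": -0.02},{"dz": 0.015},{"dz": 0}]}}

```text
validation failed for argument at $.co...
```

Run:
```python
from h import *
w=shot("wrist","pics/w1.png"); print({k:np.round(v,4).tolist() for k,v in r.get_state().items()})
for p in([.47,.283,.116],[.47,.283,.056],[.47,.283,.05]):print(proj(w,np.array(p)))
```

```text
{'clock': 0.3, 'q': [-1.1962, 0.6894, -0.1946, 1.5656, 0.1573, 0.9025, -0.2151], 'qd': [-0.0012, -0.0026, 0.0006, -0.0016, -0.0003, -0.0012, 0.0009], 'joint_torque': [0.0011, -52.698, -1.2646, -15.3404, -0.0521, 0.0034, 0.0001], 'tool_pos': [0.2088, 0.5889, 0.2495], 'eef_rot': [0.1696, 0.9855, -0.0003, -0.0], 'contact_force': [-1.0391, -0.1706, 0.3258], 'moment': [0.0022, 0.0019, -0.0623], 'opening': 1.0062}
[155.74070423 472.17028289]
[176.6483761  424.55754441]
[178.45398766 420.44565134]
```

View pics/w1.png

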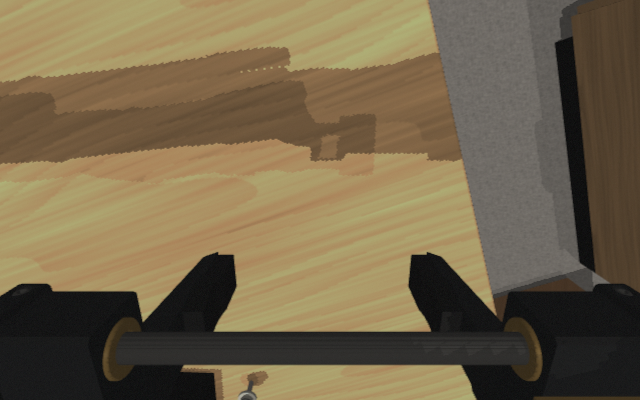

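The move was refused: the picture shows the arm still at its start. I'll retry with all fields filled in.

{"op": "drive_tool", "data": {"commands": [{"dx": -0.035,"dy": -0.02,"dz": 0,"wx": 0,"wy": 0,"wz": 0,"claw": 0.65},{"dx": -0.035,"dy": -0.02,"dz": 0,"wx": 0,"wy": 0,"wz": 0,"claw": 0.65},{"dx": -0.035,"dy": -0.02,"dz": 0,"wx": 0,"wy": 0,"wz": 0,"claw": 0.65},{"dx": -0.035,"dy": -0.02,"dz": 0,"wx": 0,"wy": 0,"wz": 0,"claw": 0.65},{"dx": -0.035,"dy": -0.02,"dz": 0,"wx": 0,"wy": 0,"wz": 0,"claw": 0.65},{"dx": -0.035,"dy": -0.02,"dz": 0,"wx": 0,"wy": 0,"wz": 0,"claw": 0.65},{"dx": -0.035,"dy": -0.02,"dz": 0,"wx": 0,"wy": 0,"wz": 0,"claw": 0.65},{"dx": -0.035,"dy": -0.02,"dz": 0,"wx": 0,"wy": 0,"wz": 0,"claw": 0.65},{"dx": -0.035,"dy": -0.02,"dz": 0,"wx": 0,"wy": 0,"wz": 0,"claw": 0.65},{"dx": -0.033,"dy": -0.02,"dz": 0,"wx": 0,"wy": 0,"wz": 0,"claw": 0.65},{"dx": 0,"dy": 0,"dz": 0.015,"wx": 0,"wy": 0,"wz": 0,"claw": 0.65},{"dx": 0,"dy": 0,"dz": 0,"wx": 0,"wy": 0,"wz": 0,"claw": 0.65}], "grip_force": 40}}

```text
clock: 1.5
tool_pos: [0.47, 0.2824, 0.2334]
eef_rot: [0.171, 0.985, -0.001, -0.001]
contact_force: [-1.1, 1.1, 0.4]
opening: 0.648
```

Run:
```python
from h import *
w=shot("wrist","pics/w1b.png"); print({k:np.round(v,4).tolist() for k,v in r.get_state().items()})
for p in([.47,.283,.116],[.47,.283,.056],[.47,.283,.05]):print(proj(w,np.array(p)))
```

```text
{'clock': 1.55, 'q': [-0.4821, 0.6134, -0.2386, 1.8121, 0.2018, 0.7415, 0.4014], 'qd': [-0.0262, -0.0151, -0.0204, -0.0167, -0.0025, 0.0044, -0.0002], 'joint_torque': [1.4192, -46.049, -0.8101, -12.8391, 0.0667, 0.0098, -0.0098], 'tool_pos': [0.4695, 0.284, 0.2342], 'eef_rot': [0.1697, 0.9855, -0.0004, -0.0008], 'contact_force': [0.1284, 0.0105, 0.6267], 'moment': [0.0414, 0.0103, -0.0171], 'opening': 0.6459}
[323.62742447 202.43516094]
[323.50016363 183.33652867]
[323.48984952 181.78864169]
```

View pics/w1b.png

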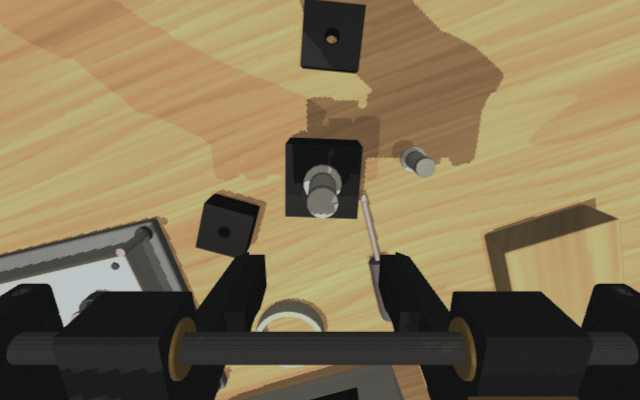

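The handle top is at (322,203) and the flange at about (322,182), within 1 to 2 px of prediction. The jaws straddle the probe squarely, so I'll descend.

{"op": "drive_tool", "data": {"commands": [{"dx": 0,"dy": 0,"dz": 0.02,"wx": 0,"wy": 0,"wz": 0,"claw": 0.65},{"dx": 0,"dy": 0,"dz": 0.02,"wx": 0,"wy": 0,"wz": 0,"claw": 0.65},{"dx": 0,"dy": 0,"dz": 0.02,"wx": 0,"wy": 0,"wz": 0,"claw": 0.65},{"dx": 0,"dy": 0,"dz": 0.02,"wx": 0,"wy": 0,"wz": 0,"claw": 0.65},{"dx": 0,"dy": 0,"dz": 0.02,"wx": 0,"wy": 0,"wz": 0,"claw": 0.65},{"dx": 0,"dy": 0,"dz": 0.02,"wx": 0,"wy": 0,"wz": 0,"claw": 0.65},{"dx": 0,"dy": 0,"dz": 0.02,"wx": 0,"wy": 0,"wz": 0,"claw": 0.65},{"dx": 0,"dy": 0,"dz": 0.014,"wx": 0,"wy": 0,"wz": 0,"claw": 0.65},{"dx": 0,"dy": 0,"dz": 0,"wx": 0,"wy": 0,"wz": 0,"claw": 0.65},{"dx": 0,"dy": 0,"dz": 0,"wx": 0,"wy": 0,"wz": 0,"claw": 0.65}]}}

```text
clock: 2.55
tool_pos: [0.4699, 0.2851, 0.0811]
eef_rot: [0.169, 0.986, 0.0, 0.0]
contact_force: [-0.7, -0.4, -0.0]
opening: 0.65
```

{"op": "drive_tool", "data": {"commands": [{"dx": 0,"dy": 0,"dz": 0,"wx": 0,"wy": 0,"wz": 0,"claw": 0.2},{"dx": 0,"dy": 0,"dz": 0,"wx": 0,"wy": 0,"wz": 0,"claw": 0.1},{"dx": 0,"dy": 0,"dz": 0,"wx": 0,"wy": 0,"wz": 0,"claw": 0.1},{"dx": 0,"dy": 0,"dz": 0,"wx": 0,"wy": 0,"wz": 0,"claw": 0.1},{"dx": 0,"dy": 0,"dz": 0,"wx": 0,"wy": 0,"wz": 0,"claw": 0.1},{"dx": 0,"dy": 0,"dz": 0,"wx": 0,"wy": 0,"wz": 0,"claw": 0.1},{"dx": 0,"dy": 0,"dz": 0,"wx": 0,"wy": 0,"wz": 0,"claw": 0.1},{"dx": 0,"dy": 0,"dz": 0,"wx": 0,"wy": 0,"wz": 0,"claw": 0.1}], "grip_force": 50}}

```text
clock: 3.35
tool_pos: [0.4699, 0.2835, 0.081]
eef_rot: [0.17, 0.985, -0.001, -0.0]
contact_force: [-1.0, -2.7, 6.0]
opening: 0.282
```

Run:
```python
from h import *
s=r.get_state();print({k:np.round(v,4).tolist() for k,v in s.items() if k!="q"}); s=r.get_state(); print(s["clock"],s["tool_pos"])
```

```text
{'clock': 3.35, 'qd': [0.0011, -0.0008, -0.0002, -0.0025, -0.0008, -0.0001, -0.0002], 'joint_torque': [-0.818, -48.9227, -1.3247, -7.9844, -0.0882, -0.8033, 0.0015], 'tool_pos': [0.4699, 0.2835, 0.081], 'eef_rot': [0.1698, 0.9855, -0.0006, -0.0], 'contact_force': [-1.016, -2.6783, 6.0432], 'moment': [-0.4953, 0.3, -0.0324], 'opening': 0.2819}
3.35 [0.46992481 0.28354681 0.08103394]
```

{"op": "drive_tool", "data": {"commands": [{"dx": 0,"dy": 0,"dz": -0.01,"wx": 0,"wy": 0,"wz": 0,"claw": 0.1},{"dx": 0,"dy": 0,"dz": -0.02,"wx": 0,"wy": 0,"wz": 0,"claw": 0.1},{"dx": 0,"dy": 0,"dz": -0.02,"wx": 0,"wy": 0,"wz": 0,"claw": 0.1},{"dx": 0,"dy": 0,"dz": -0.02,"wx": 0,"wy": 0,"wz": 0,"claw": 0.1},{"dx": 0,"dy": 0,"dz": -0.02,"wx": 0,"wy": 0,"wz": 0,"claw": 0.1},{"dx": 0,"dy": 0,"dz": -0.02,"wx": 0,"wy": 0,"wz": 0,"claw": 0.1},{"dx": 0,"dy": 0,"dz": 0,"wx": 0,"wy": 0,"wz": 0,"claw": 0.1},{"dx": 0,"dy": 0,"dz": 0,"wx": 0,"wy": 0,"wz": 0,"claw": 0.1}]}}

```text
clock: 4.15
tool_pos: [0.47, 0.2844, 0.1907]
eef_rot: [0.169, 0.986, 0.0, 0.0]
contact_force: [-0.1, 0.1, -2.7]
opening: 0.288
```

Run:
```python
from h import *
print(mv([.517,-.001,.172])); T=T_tool()[:3,:3].T
P={"LL":[.517,-.001,0],"UL":[.636,-.013,0],"UR":[.621,-.161,0],"LR":[.503,-.150,0]}
k=list(P); 
for a,b in zip(k,k[1:]+k[:1]): print(a,b,np.round(T@(np.array(P[b])-P[a]),4))
```

```text
[-0.13967418 -0.25334409  0.01853419]
LL UL [-0.1162  0.0284  0.    ]
UL UR [-3.530e-02 -1.445e-01 -1.000e-04]
UR LR [ 0.1149 -0.029  -0.    ]
LR LL [3.660e-02 1.451e-01 1.000e-04]
```

{"op": "drive_tool", "data": {"commands": [{"dx": -0.014,"dy": -0.0255,"dz": 0,"wx": 0,"wy": 0,"wz": 0,"claw": 0.1},{"dx": -0.014,"dy": -0.0255,"dz": 0,"wx": 0,"wy": 0,"wz": 0,"claw": 0.1},{"dx": -0.014,"dy": -0.0255,"dz": 0,"wx": 0,"wy": 0,"wz": 0,"claw": 0.1},{"dx": -0.014,"dy": -0.0255,"dz": 0,"wx": 0,"wy": 0,"wz": 0,"claw": 0.1},{"dx": -0.014,"dy": -0.0255,"dz": 0,"wx": 0,"wy": 0,"wz": 0,"claw": 0.1},{"dx": -0.014,"dy": -0.0255,"dz": 0,"wx": 0,"wy": 0,"wz": 0,"claw": 0.1},{"dx": -0.014,"dy": -0.0255,"dz": 0,"wx": 0,"wy": 0,"wz": 0,"claw": 0.1},{"dx": -0.014,"dy": -0.0255,"dz": 0,"wx": 0,"wy": 0,"wz": 0,"claw": 0.1},{"dx": -0.014,"dy": -0.0255,"dz": 0,"wx": 0,"wy": 0,"wz": 0,"claw": 0.1},{"dx": -0.014,"dy": -0.0245,"dz": 0,"wx": 0,"wy": 0,"wz": 0,"claw": 0.1},{"dx": 0,"dy": 0,"dz": 0.01,"wx": 0,"wy": 0,"wz": 0,"claw": 0.1},{"dx": 0,"dy": 0,"dz": 0,"wx": 0,"wy": 0,"wz": 0,"claw": 0.1}]}}

```text
clock: 5.35
tool_pos: [0.5157, -0.0025, 0.1787]
eef_rot: [0.17, 0.985, -0.0, -0.002]
contact_force: [-1.0, 1.0, -2.6]
opening: 0.284
```

Run:
```python
from h import *
w=shot("wrist","pics/w2.png"); print({k:np.round(v,4).tolist() for k,v in r.get_state().items()})
for p in([.517,-.001,.086],[.636,-.013,.086],[.621,-.161,.086],[.503,-.15,.086]):print(proj(w,np.array(p)))
s=shot("scene","pics/s2.png")
cv2.imwrite("pics/w2c.png",np.vstack([cv2.resize(w["color"],(480,300)),cv2.resize(s["color"][90:240,215:455],(480,300),interpolation=3)])[:,:,::-1])
```

```text
{'clock': 5.4, 'q': [0.0817, 0.6638, -0.2719, 1.9567, 0.3121, 0.5643, 0.8295], 'qd': [-0.0183, -0.0184, -0.0182, -0.0097, -0.0015, 0.0061, 0.0043], 'joint_torque': [1.1929, -46.6364, -1.3329, -10.3059, 0.0684, 0.0578, -0.0136], 'tool_pos': [0.516, -0.0012, 0.1793], 'eef_rot': [0.1692, 0.9856, 0.0001, -0.0016], 'contact_force': [-1.041, 0.5681, -2.7586], 'moment': [0.0403, 0.0007, -0.0686], 'opening': 0.2853}
[325.14854854 214.44385736]
[358.02964279 341.41146703]
[194.92973183 373.59012952]
[139.29821026 258.50504025]
```

View pics/w2c.png

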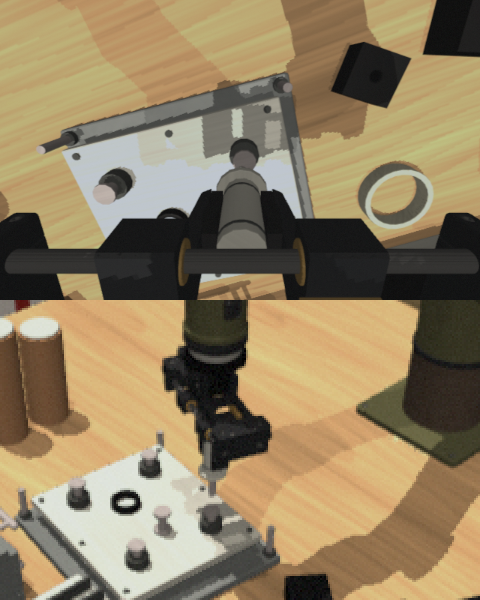

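The probe is held straight. The LL pin lies under the ball, hidden by the flange, and the LR pin at (140,253) matches prediction. Descending carefully.

{"op": "drive_tool", "data": {"commands": [{"dx": 0,"dy": 0,"dz": 0.004,"wx": 0,"wy": 0,"wz": 0,"claw": 0.1},{"dx": 0,"dy": 0,"dz": 0.004,"wx": 0,"wy": 0,"wz": 0,"claw": 0.1},{"dx": 0,"dy": 0,"dz": 0.004,"wx": 0,"wy": 0,"wz": 0,"claw": 0.1},{"dx": 0,"dy": 0,"dz": 0.001,"wx": 0,"wy": 0,"wz": 0,"claw": 0.1},{"dx": 0,"dy": 0,"dz": 0,"wx": 0,"wy": 0,"wz": 0,"claw": 0.1}]}}

```text
clock: 5.95
tool_pos: [0.517, -0.0018, 0.1675]
eef_rot: [0.169, 0.986, -0.0, -0.0]
contact_force: [0.2, -0.6, -1.1]
opening: 0.283
```

{"op": "drive_tool", "data": {"commands": [{"dx": 0,"dy": 0,"dz": 0.001,"wx": 0,"wy": 0,"wz": 0,"claw": 0.1},{"dx": 0,"dy": 0,"dz": 0.001,"wx": 0,"wy": 0,"wz": 0,"claw": 0.1},{"dx": 0,"dy": 0,"dz": 0,"wx": 0,"wy": 0,"wz": 0,"claw": 0.1}]}}

```text
clock: 6.25
tool_pos: [0.5171, -0.002, 0.1657]
eef_rot: [0.17, 0.986, 0.0, -0.0]
contact_force: [-0.1, 0.3, -2.2]
opening: 0.284
```

{"op": "drive_tool", "data": {"commands": [{"dx": 0,"dy": 0,"dz": 0.001,"wx": 0,"wy": 0,"wz": 0,"claw": 0.1},{"dx": 0,"dy": 0,"dz": 0,"wx": 0,"wy": 0,"wz": 0,"claw": 0.1}]}}

```text
clock: 6.45
tool_pos: [0.517, -0.0019, 0.1646]
eef_rot: [0.17, 0.986, 0.0, -0.0]
contact_force: [-0.0, -0.1, -2.1]
opening: 0.284
```

{"op": "drive_tool", "data": {"commands": [{"dx": 0,"dy": 0,"dz": 0.001,"wx": 0,"wy": 0,"wz": 0,"claw": 0.1},{"dx": 0,"dy": 0,"dz": 0,"wx": 0,"wy": 0,"wz": 0,"claw": 0.1}]}}

```text
clock: 6.65
tool_pos: [0.517, -0.0019, 0.1636]
eef_rot: [0.17, 0.986, 0.0, -0.0]
contact_force: [-0.4, -0.5, -2.3]
opening: 0.289
```

{"op": "drive_tool", "data": {"commands": [{"dx": 0,"dy": 0,"dz": 0.001,"wx": 0,"wy": 0,"wz": 0,"claw": 0.1},{"dx": 0,"dy": 0,"dz": 0.001,"wx": 0,"wy": 0,"wz": 0,"claw": 0.1},{"dx": 0,"dy": 0,"dz": 0,"wx": 0,"wy": 0,"wz": 0,"claw": 0.1}]}}

```text
clock: 6.95
tool_pos: [0.517, -0.0019, 0.1616]
eef_rot: [0.17, 0.986, -0.0, -0.0]
contact_force: [-0.8, 0.0, -3.2]
opening: 0.286
```

{"op": "drive_tool", "data": {"commands": [{"dx": 0,"dy": 0,"dz": 0.001,"wx": 0,"wy": 0,"wz": 0,"claw": 0.1},{"dx": 0,"dy": 0,"dz": 0,"wx": 0,"wy": 0,"wz": 0,"claw": 0.1}]}}

```text
clock: 7.15
tool_pos: [0.517, -0.0019, 0.1606]
eef_rot: [0.17, 0.986, 0.0, -0.0]
contact_force: [-0.4, -0.1, -2.8]
opening: 0.284
```

{"op": "drive_tool", "data": {"commands": [{"dx": 0,"dy": 0,"dz": 0.001,"wx": 0,"wy": 0,"wz": 0,"claw": 0.1},{"dx": 0,"dy": 0,"dz": 0,"wx": 0,"wy": 0,"wz": 0,"claw": 0.1}]}}

```text
clock: 7.35
tool_pos: [0.517, -0.0019, 0.1596]
eef_rot: [0.17, 0.986, 0.0, -0.0]
contact_force: [0.5, -0.3, -3.2]
opening: 0.282
```

{"op": "drive_tool", "data": {"commands": [{"dx": 0,"dy": 0,"dz": 0.001,"wx": 0,"wy": 0,"wz": 0,"claw": 0.1},{"dx": 0,"dy": 0,"dz": 0,"wx": 0,"wy": 0,"wz": 0,"claw": 0.1}]}}

```text
clock: 7.55
tool_pos: [0.517, -0.0019, 0.1586]
eef_rot: [0.17, 0.986, 0.0, -0.0]
contact_force: [0.3, 0.3, -2.6]
opening: 0.282
```

{"op": "drive_tool", "data": {"commands": [{"dx": 0,"dy": 0,"dz": 0.001,"wx": 0,"wy": 0,"wz": 0,"claw": 0.1},{"dx": 0,"dy": 0,"dz": 0,"wx": 0,"wy": 0,"wz": 0,"claw": 0.1}]}}

```text
clock: 7.75
tool_pos: [0.517, -0.0019, 0.1576]
eef_rot: [0.17, 0.986, 0.0, -0.0]
contact_force: [-0.6, 0.0, -2.1]
opening: 0.283
```

{"op": "drive_tool", "data": {"commands": [{"dx": 0,"dy": 0,"dz": 0.001,"wx": 0,"wy": 0,"wz": 0,"claw": 0.1},{"dx": 0,"dy": 0,"dz": 0,"wx": 0,"wy": 0,"wz": 0,"claw": 0.1}]}}

```text
clock: 7.95
tool_pos: [0.5172, -0.0019, 0.1569]
eef_rot: [0.17, 0.986, 0.0, 0.0]
contact_force: [-0.7, 0.3, 0.2]
opening: 0.28
```

{"op": "drive_tool", "data": {"commands": [{"dx": 0,"dy": 0,"dz": 0.0005,"wx": 0,"wy": 0,"wz": 0,"claw": 0.1},{"dx": 0,"dy": 0,"dz": 0,"wx": 0,"wy": 0,"wz": 0,"claw": 0.1}]}}

```text
clock: 8.15
tool_pos: [0.5173, -0.0019, 0.1567]
eef_rot: [0.17, 0.986, 0.0, 0.0]
contact_force: [-1.0, -0.8, 3.7]
opening: 0.284
```

Contact on LL at a TCP height of about 0.157, with about 6 N and no sliding. Next pin: UL.

{"op": "drive_tool", "data": {"commands": [{"dx": 0,"dy": 0,"dz": -0.01,"wx": 0,"wy": 0,"wz": 0,"claw": 0.1},{"dx": -0.0232,"dy": 0.0057,"dz": 0,"wx": 0,"wy": 0,"wz": 0,"claw": 0.1},{"dx": -0.0232,"dy": 0.0057,"dz": 0,"wx": 0,"wy": 0,"wz": 0,"claw": 0.1},{"dx": -0.0232,"dy": 0.0057,"dz": 0,"wx": 0,"wy": 0,"wz": 0,"claw": 0.1},{"dx": -0.0232,"dy": 0.0057,"dz": 0,"wx": 0,"wy": 0,"wz": 0,"claw": 0.1},{"dx": -0.0232,"dy": 0.0057,"dz": 0,"wx": 0,"wy": 0,"wz": 0,"claw": 0.1},{"dx": 0,"dy": 0,"dz": 0.002,"wx": 0,"wy": 0,"wz": 0,"claw": 0.1},{"dx": 0,"dy": 0,"dz": 0,"wx": 0,"wy": 0,"wz": 0,"claw": 0.1},{"dx": 0,"dy": 0,"dz": 0,"wx": 0,"wy": 0,"wz": 0,"claw": 0.1}]}}

```text
clock: 9.05
tool_pos: [0.6345, -0.0137, 0.164]
eef_rot: [0.169, 0.986, -0.0, -0.001]
contact_force: [-0.1, 0.0, -1.6]
opening: 0.283
```

{"op": "drive_tool", "data": {"commands": [{"dx": 0,"dy": 0,"dz": 0.001,"wx": 0,"wy": 0,"wz": 0,"claw": 0.1},{"dx": 0,"dy": 0,"dz": 0,"wx": 0,"wy": 0,"wz": 0,"claw": 0.1}]}}

```text
clock: 9.25
tool_pos: [0.6352, -0.0137, 0.1632]
eef_rot: [0.169, 0.986, -0.0, -0.0]
contact_force: [-0.3, 1.0, -2.4]
opening: 0.283
```

{"op": "drive_tool", "data": {"commands": [{"dx": 0,"dy": 0,"dz": 0.001,"wx": 0,"wy": 0,"wz": 0,"claw": 0.1},{"dx": 0,"dy": 0,"dz": 0,"wx": 0,"wy": 0,"wz": 0,"claw": 0.1}]}}

```text
clock: 9.45
tool_pos: [0.6357, -0.0138, 0.1622]
eef_rot: [0.17, 0.986, -0.0, -0.0]
contact_force: [-0.8, -0.7, -2.4]
opening: 0.282
```

{"op": "drive_tool", "data": {"commands": [{"dx": 0,"dy": 0,"dz": 0.001,"wx": 0,"wy": 0,"wz": 0,"claw": 0.1},{"dx": 0,"dy": 0,"dz": 0,"wx": 0,"wy": 0,"wz": 0,"claw": 0.1}]}}

```text
clock: 9.65
tool_pos: [0.6358, -0.0138, 0.1611]
eef_rot: [0.17, 0.986, 0.0, -0.0]
contact_force: [0.4, -0.3, -1.9]
opening: 0.286
```

{"op": "drive_tool", "data": {"commands": [{"dx": 0,"dy": 0,"dz": 0.001,"wx": 0,"wy": 0,"wz": 0,"claw": 0.1},{"dx": 0,"dy": 0,"dz": 0,"wx": 0,"wy": 0,"wz": 0,"claw": 0.1}]}}

```text
clock: 9.85
tool_pos: [0.6358, -0.0138, 0.16]
eef_rot: [0.17, 0.986, -0.0, -0.0]
contact_force: [-0.1, -0.4, -3.0]
opening: 0.285
```

{"op": "drive_tool", "data": {"commands": [{"dx": 0,"dy": 0,"dz": 0.001,"wx": 0,"wy": 0,"wz": 0,"claw": 0.1},{"dx": 0,"dy": 0,"dz": 0,"wx": 0,"wy": 0,"wz": 0,"claw": 0.1}]}}

```text
clock: 10.05
tool_pos: [0.6358, -0.0138, 0.159]
eef_rot: [0.17, 0.986, -0.0, -0.0]
contact_force: [-0.1, 0.8, -2.5]
opening: 0.282
```

{"op": "drive_tool", "data": {"commands": [{"dx": 0,"dy": 0,"dz": 0.001,"wx": 0,"wy": 0,"wz": 0,"claw": 0.1},{"dx": 0,"dy": 0,"dz": 0,"wx": 0,"wy": 0,"wz": 0,"claw": 0.1}]}}

```text
clock: 10.25
tool_pos: [0.6358, -0.0138, 0.158]
eef_rot: [0.17, 0.986, -0.0, -0.0]
contact_force: [-0.6, 0.4, -2.5]
opening: 0.284
```

{"op": "drive_tool", "data": {"commands": [{"dx": 0,"dy": 0,"dz": 0.0008,"wx": 0,"wy": 0,"wz": 0,"claw": 0.1},{"dx": 0,"dy": 0,"dz": 0,"wx": 0,"wy": 0,"wz": 0,"claw": 0.1}]}}

```text
clock: 10.45
tool_pos: [0.6359, -0.0138, 0.1573]
eef_rot: [0.17, 0.986, 0.0, -0.0]
contact_force: [0.3, -0.0, -2.0]
opening: 0.287
```

{"op": "drive_tool", "data": {"commands": [{"dx": 0,"dy": 0,"dz": 0.0005,"wx": 0,"wy": 0,"wz": 0,"claw": 0.1},{"dx": 0,"dy": 0,"dz": 0,"wx": 0,"wy": 0,"wz": 0,"claw": 0.1}]}}

```text
clock: 10.65
tool_pos: [0.636, -0.0138, 0.1571]
eef_rot: [0.17, 0.986, 0.0, 0.0]
contact_force: [-1.8, -0.5, -0.3]
opening: 0.282
```

UL is level with LL, at about 0.1571, so both are good. Next pin: UR.

{"op": "drive_tool", "data": {"commands": [{"dx": 0,"dy": 0,"dz": -0.01,"wx": 0,"wy": 0,"wz": 0,"claw": 0.1},{"dx": -0.0059,"dy": -0.0241,"dz": 0,"wx": 0,"wy": 0,"wz": 0,"claw": 0.1},{"dx": -0.0059,"dy": -0.0241,"dz": 0,"wx": 0,"wy": 0,"wz": 0,"claw": 0.1},{"dx": -0.0059,"dy": -0.0241,"dz": 0,"wx": 0,"wy": 0,"wz": 0,"claw": 0.1},{"dx": -0.0059,"dy": -0.0241,"dz": 0,"wx": 0,"wy": 0,"wz": 0,"claw": 0.1},{"dx": -0.0059,"dy": -0.0241,"dz": 0,"wx": 0,"wy": 0,"wz": 0,"claw": 0.1},{"dx": -0.0059,"dy": -0.0241,"dz": 0,"wx": 0,"wy": 0,"wz": 0,"claw": 0.1},{"dx": 0,"dy": 0,"dz": 0.003,"wx": 0,"wy": 0,"wz": 0,"claw": 0.1},{"dx": 0,"dy": 0,"dz": 0.0015,"wx": 0,"wy": 0,"wz": 0,"claw": 0.1},{"dx": 0,"dy": 0,"dz": 0,"wx": 0,"wy": 0,"wz": 0,"claw": 0.1},{"dx": 0,"dy": 0,"dz": 0,"wx": 0,"wy": 0,"wz": 0,"claw": 0.1}]}}

```text
clock: 11.75
tool_pos: [0.6214, -0.1601, 0.1626]
eef_rot: [0.168, 0.986, 0.001, 0.0]
contact_force: [-0.0, -0.2, -2.8]
opening: 0.281
```

{"op": "drive_tool", "data": {"commands": [{"dx": 0,"dy": 0,"dz": 0.001,"wx": 0,"wy": 0,"wz": 0,"claw": 0.1},{"dx": 0,"dy": 0,"dz": 0,"wx": 0,"wy": 0,"wz": 0,"claw": 0.1}]}}

```text
clock: 11.95
tool_pos: [0.6211, -0.1612, 0.1614]
eef_rot: [0.169, 0.986, 0.0, -0.0]
contact_force: [0.8, 0.2, -3.0]
opening: 0.283
```

{"op": "drive_tool", "data": {"commands": [{"dx": 0,"dy": 0,"dz": 0.001,"wx": 0,"wy": 0,"wz": 0,"claw": 0.1},{"dx": 0,"dy": 0,"dz": 0,"wx": 0,"wy": 0,"wz": 0,"claw": 0.1}]}}

```text
clock: 12.15
tool_pos: [0.6212, -0.1616, 0.1606]
eef_rot: [0.169, 0.986, 0.0, 0.0]
contact_force: [0.0, 1.0, -1.2]
opening: 0.283
```

{"op": "drive_tool", "data": {"commands": [{"dx": 0,"dy": 0,"dz": 0.0005,"wx": 0,"wy": 0,"wz": 0,"claw": 0.1},{"dx": 0,"dy": 0,"dz": 0,"wx": 0,"wy": 0,"wz": 0,"claw": 0.1}]}}

```text
clock: 12.35
tool_pos: [0.6213, -0.1616, 0.1604]
eef_rot: [0.169, 0.986, 0.0, 0.0]
contact_force: [0.1, 1.7, 2.7]
opening: 0.282
```

{"op": "drive_tool", "data": {"commands": [{"dx": 0,"dy": 0,"dz": 0.0005,"wx": 0,"wy": 0,"wz": 0,"claw": 0.1},{"dx": 0,"dy": 0,"dz": 0,"wx": 0,"wy": 0,"wz": 0,"claw": 0.1}]}}

```text
clock: 12.55
tool_pos: [0.6213, -0.1616, 0.1603]
eef_rot: [0.17, 0.986, 0.0, 0.0]
contact_force: [-1.5, 0.4, 5.3]
opening: 0.285
```

UR is the high pin: contact at about 0.1606, 3.5 mm above the others. Pressing it down to about 0.157 in small steps.

{"op": "drive_tool", "data": {"commands": [{"dx": 0,"dy": 0,"dz": 0.0005,"wx": 0,"wy": 0,"wz": 0,"claw": 0.1},{"dx": 0,"dy": 0,"dz": 0,"wx": 0,"wy": 0,"wz": 0,"claw": 0.1}]}}

```text
clock: 12.75
tool_pos: [0.6214, -0.1617, 0.1601]
eef_rot: [0.17, 0.986, 0.0, 0.001]
contact_force: [-1.8, 0.8, 8.3]
opening: 0.283
```

{"op": "drive_tool", "data": {"commands": [{"dx": 0,"dy": 0,"dz": 0.0005,"wx": 0,"wy": 0,"wz": 0,"claw": 0.1},{"dx": 0,"dy": 0,"dz": 0,"wx": 0,"wy": 0,"wz": 0,"claw": 0.1}]}}

```text
clock: 12.95
tool_pos: [0.6214, -0.1617, 0.1598]
eef_rot: [0.17, 0.986, 0.0, 0.001]
contact_force: [-2.2, 0.7, 8.5]
opening: 0.28
```

{"op": "drive_tool", "data": {"commands": [{"dx": 0,"dy": 0,"dz": 0.0005,"wx": 0,"wy": 0,"wz": 0,"claw": 0.1},{"dx": 0,"dy": 0,"dz": 0,"wx": 0,"wy": 0,"wz": 0,"claw": 0.1}]}}

```text
clock: 13.15
tool_pos: [0.6214, -0.1617, 0.1593]
eef_rot: [0.17, 0.986, 0.0, 0.001]
contact_force: [-2.6, 1.9, 9.1]
opening: 0.281
```

{"op": "drive_tool", "data": {"commands": [{"dx": 0,"dy": 0,"dz": 0.0005,"wx": 0,"wy": 0,"wz": 0,"claw": 0.1},{"dx": 0,"dy": 0,"dz": 0.0005,"wx": 0,"wy": 0,"wz": 0,"claw": 0.1},{"dx": 0,"dy": 0,"dz": 0,"wx": 0,"wy": 0,"wz": 0,"claw": 0.1},{"dx": 0,"dy": 0,"dz": 0,"wx": 0,"wy": 0,"wz": 0,"claw": 0.1}]}}

```text
clock: 13.55
tool_pos: [0.6214, -0.1616, 0.1583]
eef_rot: [0.17, 0.986, 0.0, 0.001]
contact_force: [-2.6, 2.4, 9.0]
opening: 0.283
```

{"op": "drive_tool", "data": {"commands": [{"dx": 0,"dy": 0,"dz": 0.0005,"wx": 0,"wy": 0,"wz": 0,"claw": 0.1},{"dx": 0,"dy": 0,"dz": 0.0003,"wx": 0,"wy": 0,"wz": 0,"claw": 0.1},{"dx": 0,"dy": 0,"dz": 0,"wx": 0,"wy": 0,"wz": 0,"claw": 0.1},{"dx": 0,"dy": 0,"dz": 0,"wx": 0,"wy": 0,"wz": 0,"claw": 0.1}]}}

```text
clock: 13.95
tool_pos: [0.6214, -0.1616, 0.1575]
eef_rot: [0.17, 0.986, 0.0, 0.001]
contact_force: [-1.8, 0.7, 8.5]
opening: 0.285
```

Another 0.7 mm, then lift and re-feel.

{"op": "drive_tool", "data": {"commands": [{"dx": 0,"dy": 0,"dz": 0.0004,"wx": 0,"wy": 0,"wz": 0,"claw": 0.1},{"dx": 0,"dy": 0,"dz": 0.0003,"wx": 0,"wy": 0,"wz": 0,"claw": 0.1},{"dx": 0,"dy": 0,"dz": 0,"wx": 0,"wy": 0,"wz": 0,"claw": 0.1},{"dx": 0,"dy": 0,"dz": 0,"wx": 0,"wy": 0,"wz": 0,"claw": 0.1}]}}

```text
clock: 14.35
tool_pos: [0.6214, -0.1617, 0.1568]
eef_rot: [0.17, 0.986, 0.0, 0.001]
contact_force: [-2.4, 1.2, 9.3]
opening: 0.284
```

{"op": "drive_tool", "data": {"commands": [{"dx": 0,"dy": 0,"dz": -0.003,"wx": 0,"wy": 0,"wz": 0,"claw": 0.1},{"dx": 0,"dy": 0,"dz": 0,"wx": 0,"wy": 0,"wz": 0,"claw": 0.1}]}}

```text
clock: 14.55
tool_pos: [0.6209, -0.1623, 0.1583]
eef_rot: [0.17, 0.985, -0.0, 0.0]
contact_force: [0.6, -0.7, -2.1]
opening: 0.279
```

{"op": "drive_tool", "data": {"commands": [{"dx": 0,"dy": 0,"dz": 0.001,"wx": 0,"wy": 0,"wz": 0,"claw": 0.1},{"dx": 0,"dy": 0,"dz": 0,"wx": 0,"wy": 0,"wz": 0,"claw": 0.1}]}}

```text
clock: 14.75
tool_pos: [0.6209, -0.1623, 0.1572]
eef_rot: [0.17, 0.985, -0.0, -0.0]
contact_force: [-1.0, 0.3, 0.2]
opening: 0.281
```

{"op": "drive_tool", "data": {"commands": [{"dx": 0,"dy": 0,"dz": 0.0005,"wx": 0,"wy": 0,"wz": 0,"claw": 0.1},{"dx": 0,"dy": 0,"dz": 0,"wx": 0,"wy": 0,"wz": 0,"claw": 0.1}]}}

```text
clock: 14.95
tool_pos: [0.621, -0.1623, 0.1571]
eef_rot: [0.17, 0.985, -0.0, 0.0]
contact_force: [-0.8, -1.1, 2.8]
opening: 0.284
```

{"op": "drive_tool", "data": {"commands": [{"dx": 0,"dy": 0,"dz": 0.0005,"wx": 0,"wy": 0,"wz": 0,"claw": 0.1},{"dx": 0,"dy": 0,"dz": 0,"wx": 0,"wy": 0,"wz": 0,"claw": 0.1}]}}

```text
clock: 15.15
tool_pos: [0.6211, -0.1623, 0.157]
eef_rot: [0.17, 0.985, -0.0, 0.0]
contact_force: [-1.7, 0.2, 4.9]
opening: 0.279
```

UR now touches at about 0.1573. I'll feel LR too; this also shows any slip of the probe in the grip.

{"op": "drive_tool", "data": {"commands": [{"dx": 0,"dy": 0,"dz": -0.01,"wx": 0,"wy": 0,"wz": 0,"claw": 0.1},{"dx": 0.023,"dy": -0.0058,"dz": 0,"wx": 0,"wy": 0,"wz": 0,"claw": 0.1},{"dx": 0.023,"dy": -0.0058,"dz": 0,"wx": 0,"wy": 0,"wz": 0,"claw": 0.1},{"dx": 0.023,"dy": -0.0058,"dz": 0,"wx": 0,"wy": 0,"wz": 0,"claw": 0.1},{"dx": 0.023,"dy": -0.0058,"dz": 0,"wx": 0,"wy": 0,"wz": 0,"claw": 0.1},{"dx": 0.023,"dy": -0.0058,"dz": 0,"wx": 0,"wy": 0,"wz": 0,"claw": 0.1},{"dx": 0,"dy": 0,"dz": 0.004,"wx": 0,"wy": 0,"wz": 0,"claw": 0.1},{"dx": 0,"dy": 0,"dz": 0,"wx": 0,"wy": 0,"wz": 0,"claw": 0.1},{"dx": 0,"dy": 0,"dz": 0,"wx": 0,"wy": 0,"wz": 0,"claw": 0.1}]}}

```text
clock: 16.05
tool_pos: [0.5042, -0.1507, 0.1625]
eef_rot: [0.169, 0.986, 0.0, 0.001]
contact_force: [0.6, -0.6, -2.1]
opening: 0.282
```

{"op": "drive_tool", "data": {"commands": [{"dx": 0,"dy": 0,"dz": 0.001,"wx": 0,"wy": 0,"wz": 0,"claw": 0.1},{"dx": 0,"dy": 0,"dz": 0.001,"wx": 0,"wy": 0,"wz": 0,"claw": 0.1},{"dx": 0,"dy": 0,"dz": 0,"wx": 0,"wy": 0,"wz": 0,"claw": 0.1}]}}

```text
clock: 16.35
tool_pos: [0.5031, -0.1508, 0.1602]
eef_rot: [0.17, 0.986, 0.0, -0.0]
contact_force: [-0.3, -0.0, -2.6]
opening: 0.281
```

{"op": "drive_tool", "data": {"commands": [{"dx": 0,"dy": 0,"dz": 0.001,"wx": 0,"wy": 0,"wz": 0,"claw": 0.1},{"dx": 0,"dy": 0,"dz": 0.001,"wx": 0,"wy": 0,"wz": 0,"claw": 0.1},{"dx": 0,"dy": 0,"dz": 0,"wx": 0,"wy": 0,"wz": 0,"claw": 0.1}]}}

```text
clock: 16.65
tool_pos: [0.5028, -0.1508, 0.1582]
eef_rot: [0.17, 0.986, 0.0, -0.0]
contact_force: [0.5, 0.9, -2.6]
opening: 0.287
```

{"op": "drive_tool", "data": {"commands": [{"dx": 0,"dy": 0,"dz": 0.0008,"wx": 0,"wy": 0,"wz": 0,"claw": 0.1},{"dx": 0,"dy": 0,"dz": 0,"wx": 0,"wy": 0,"wz": 0,"claw": 0.1}]}}

```text
clock: 16.85
tool_pos: [0.5028, -0.1508, 0.1575]
eef_rot: [0.17, 0.986, 0.0, -0.0]
contact_force: [-0.7, 0.5, -1.7]
opening: 0.286
```

{"op": "drive_tool", "data": {"commands": [{"dx": 0,"dy": 0,"dz": 0.0005,"wx": 0,"wy": 0,"wz": 0,"claw": 0.1},{"dx": 0,"dy": 0,"dz": 0,"wx": 0,"wy": 0,"wz": 0,"claw": 0.1}]}}

```text
clock: 17.05
tool_pos: [0.503, -0.1508, 0.1571]
eef_rot: [0.17, 0.986, 0.0, 0.0]
contact_force: [-0.1, 0.2, -1.4]
opening: 0.283
```

All four pins touch at 0.1570 to 0.1573. Returning the probe.

{"op": "drive_tool", "data": {"commands": [{"dx": 0,"dy": 0,"dz": -0.034,"wx": 0,"wy": 0,"wz": 0,"claw": 0.1},{"dx": 0.017,"dy": 0.039,"dz": 0,"wx": 0,"wy": 0,"wz": 0,"claw": 0.1},{"dx": 0.017,"dy": 0.039,"dz": 0,"wx": 0,"wy": 0,"wz": 0,"claw": 0.1},{"dx": 0.017,"dy": 0.039,"dz": 0,"wx": 0,"wy": 0,"wz": 0,"claw": 0.1},{"dx": 0.017,"dy": 0.039,"dz": 0,"wx": 0,"wy": 0,"wz": 0,"claw": 0.1},{"dx": 0.017,"dy": 0.039,"dz": 0,"wx": 0,"wy": 0,"wz": 0,"claw": 0.1},{"dx": 0.017,"dy": 0.039,"dz": 0,"wx": 0,"wy": 0,"wz": 0,"claw": 0.1},{"dx": 0.017,"dy": 0.039,"dz": 0,"wx": 0,"wy": 0,"wz": 0,"claw": 0.1},{"dx": 0.017,"dy": 0.039,"dz": 0,"wx": 0,"wy": 0,"wz": 0,"claw": 0.1},{"dx": 0.017,"dy": 0.039,"dz": 0,"wx": 0,"wy": 0,"wz": 0,"claw": 0.1},{"dx": 0.017,"dy": 0.039,"dz": 0,"wx": 0,"wy": 0,"wz": 0,"claw": 0.1},{"dx": 0,"dy": 0,"dz": 0,"wx": 0,"wy": 0,"wz": 0,"claw": 0.1}]}}

```text
clock: 18.25
tool_pos: [0.4713, 0.2827, 0.1916]
eef_rot: [0.164, 0.986, 0.004, -0.0]
contact_force: [-0.1, -0.4, -1.6]
opening: 0.28
```

Run:
```python
from h import *
print(mv([.4699,.2840,.190]),r.get_state()["tool_pos"],T_tool()[:3,2])
```

```text
[0.00172947 0.00076555 0.00162775] [0.47128596 0.28270144 0.19161851] [ 0.00100301  0.00822764 -0.99996565]
```

Still settling. I'll hold for 0.3 s and re-measure.

{"op": "drive_tool", "data": {"commands": [{"dx": 0,"dy": 0,"dz": 0,"wx": 0,"wy": 0,"wz": 0,"claw": 0.1},{"dx": 0,"dy": 0,"dz": 0,"wx": 0,"wy": 0,"wz": 0,"claw": 0.1},{"dx": 0,"dy": 0,"dz": 0,"wx": 0,"wy": 0,"wz": 0,"claw": 0.1}]}}

```text
clock: 18.55
tool_pos: [0.4734, 0.2715, 0.1911]
eef_rot: [0.171, 0.985, -0.001, 0.0]
contact_force: [-0.3, 0.3, -1.9]
opening: 0.282
```

Run:
```python
from h import *
print(mv([.4699,.2840,.190]),r.get_state()["tool_pos"],T_tool()[:3,2])
w=shot("wrist","pics/w3.png"); cv2.imwrite("pics/w3c.png",cv2.resize(w["color"][80:330,160:480],None,fx=2,fy=2)[:,:,::-1])
```

```text
[0.00752154 0.01056502 0.00103419] [0.47342464 0.27152063 0.19105125] [-1.72391844e-04 -1.41595742e-03 -9.99998983e-01]
```

View pics/w3c.png

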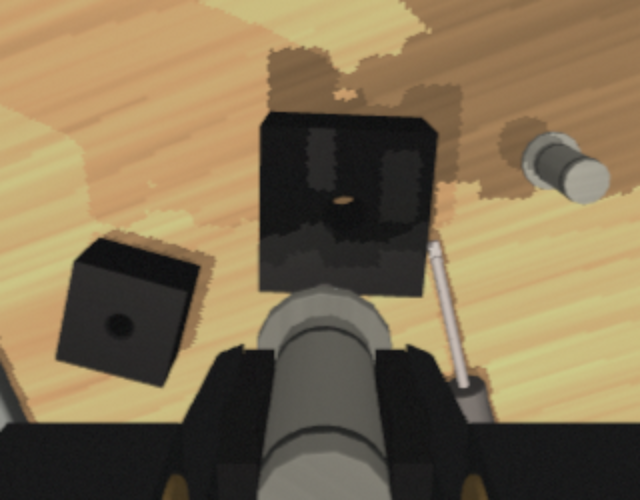

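The probe is straight, and the stand's hole is near crop (343,205), full frame (331,182). Correcting the offset.

{"op": "drive_tool", "data": {"commands": [{"dx": 0.0075,"dy": 0.0105,"dz": 0,"wx": 0,"wy": 0,"wz": 0,"claw": 0.1},{"dx": 0,"dy": 0,"dz": 0,"wx": 0,"wy": 0,"wz": 0,"claw": 0.1},{"dx": 0,"dy": 0,"dz": 0,"wx": 0,"wy": 0,"wz": 0,"claw": 0.1},{"dx": 0,"dy": 0,"dz": 0,"wx": 0,"wy": 0,"wz": 0,"claw": 0.1}]}}

```text
clock: 19.0
tool_pos: [0.4694, 0.2858, 0.1911]
eef_rot: [0.17, 0.986, -0.0, 0.0]
contact_force: [-0.4, -0.1, -2.0]
opening: 0.281
```

Run:
```python
from h import *
print(mv([.4699,.2840,.190]),T_tool()[:3,2])
d=load("pics/w3.png"); print(cast(d,160+343/2,80+205/2,.05))
t=load("pics/top1.png")
```

```text
[-0.00105826 -0.00158201  0.00110724] [-2.22456685e-05 -2.34133363e-04 -9.99999972e-01]
[0.46613307 0.28228468 0.05      ]
```

{"op": "drive_tool", "data": {"commands": [{"dx": -0.001,"dy": -0.0018,"dz": 0.02,"wx": 0,"wy": 0,"wz": 0,"claw": 0.1},{"dx": 0,"dy": 0,"dz": 0.02,"wx": 0,"wy": 0,"wz": 0,"claw": 0.1},{"dx": 0,"dy": 0,"dz": 0.02,"wx": 0,"wy": 0,"wz": 0,"claw": 0.1},{"dx": 0,"dy": 0,"dz": 0,"wx": 0,"wy": 0,"wz": 0,"claw": 0.1},{"dx": 0,"dy": 0,"dz": 0,"wx": 0,"wy": 0,"wz": 0,"claw": 0.1}]}}

```text
clock: 19.5
tool_pos: [0.4699, 0.2838, 0.1313]
eef_rot: [0.17, 0.986, -0.0, -0.0]
contact_force: [0.8, -0.3, -2.5]
opening: 0.286
```

Run:
```python
from h import *
print(mv([.4699,.2836,.120]),T_tool()[:3,2])
s=shot("scene","pics/s4.png"); w=shot("wrist","pics/w4.png")
c=np.hstack([cv2.resize(s["color"][200:300,365:465],(400,400),interpolation=3),cv2.resize(w["color"][80:240,240:400],(400,400),interpolation=3)])
cv2.imwrite("pics/c4.png",c[:,:,::-1])
```

```text
[-9.94041734e-05 -1.77878354e-04  1.12687997e-02] [-2.66554289e-04 -2.94759562e-04 -9.99999921e-01]
```

View pics/c4.png

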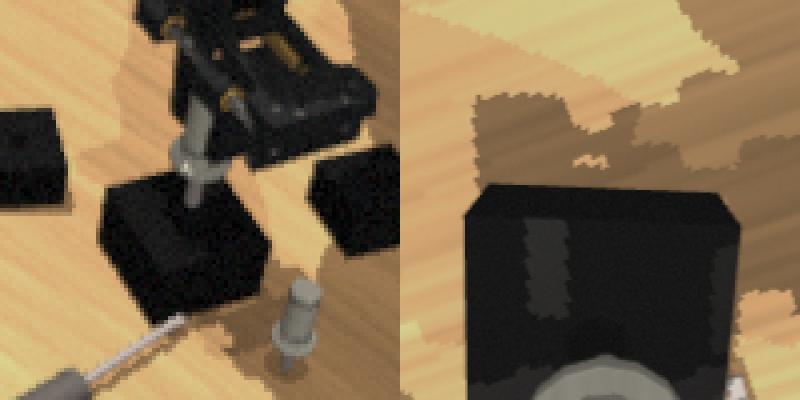

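The ball is just above the block's centre and the probe is upright. Inserting.

{"op": "drive_tool", "data": {"commands": [{"dx": 0,"dy": 0,"dz": 0.005,"wx": 0,"wy": 0,"wz": 0,"claw": 0.1},{"dx": 0,"dy": 0,"dz": 0.005,"wx": 0,"wy": 0,"wz": 0,"claw": 0.1},{"dx": 0,"dy": 0,"dz": 0.003,"wx": 0,"wy": 0,"wz": 0,"claw": 0.1},{"dx": 0,"dy": 0,"dz": 0,"wx": 0,"wy": 0,"wz": 0,"claw": 0.1}]}}

```text
clock: 20.0
tool_pos: [0.4695, 0.2837, 0.1176]
eef_rot: [0.17, 0.986, -0.0, -0.0]
contact_force: [0.5, 0.5, -1.9]
opening: 0.283
```

No contact, and the ball is inside the hole.

{"op": "drive_tool", "data": {"commands": [{"dx": 0,"dy": 0,"dz": 0.006,"wx": 0,"wy": 0,"wz": 0,"claw": 0.1},{"dx": 0,"dy": 0,"dz": 0.006,"wx": 0,"wy": 0,"wz": 0,"claw": 0.1},{"dx": 0,"dy": 0,"dz": 0.006,"wx": 0,"wy": 0,"wz": 0,"claw": 0.1},{"dx": 0,"dy": 0,"dz": 0.006,"wx": 0,"wy": 0,"wz": 0,"claw": 0.1},{"dx": 0,"dy": 0,"dz": 0.006,"wx": 0,"wy": 0,"wz": 0,"claw": 0.1},{"dx": 0,"dy": 0,"dz": 0.003,"wx": 0,"wy": 0,"wz": 0,"claw": 0.1},{"dx": 0,"dy": 0,"dz": 0,"wx": 0,"wy": 0,"wz": 0,"claw": 0.1}]}}

```text
clock: 20.7
tool_pos: [0.4695, 0.2838, 0.0846]
eef_rot: [0.17, 0.986, -0.0, -0.0]
contact_force: [-0.2, 0.6, -2.8]
opening: 0.286
```

{"op": "drive_tool", "data": {"commands": [{"dx": 0,"dy": 0,"dz": 0.001,"wx": 0,"wy": 0,"wz": 0,"claw": 0.1},{"dx": 0,"dy": 0,"dz": 0.001,"wx": 0,"wy": 0,"wz": 0,"claw": 0.1},{"dx": 0,"dy": 0,"dz": 0,"wx": 0,"wy": 0,"wz": 0,"claw": 0.1}]}}

```text
clock: 21.0
tool_pos: [0.4699, 0.2839, 0.0832]
eef_rot: [0.17, 0.986, 0.0, 0.0]
contact_force: [-0.8, -0.0, -2.4]
opening: 0.289
```

{"op": "drive_tool", "data": {"commands": [{"dx": 0,"dy": 0,"dz": 0.001,"wx": 0,"wy": 0,"wz": 0,"claw": 0.1},{"dx": 0,"dy": 0,"dz": 0.0005,"wx": 0,"wy": 0,"wz": 0,"claw": 0.1},{"dx": 0,"dy": 0,"dz": 0,"wx": 0,"wy": 0,"wz": 0,"claw": 0.1}]}}

```text
clock: 21.3
tool_pos: [0.4697, 0.2839, 0.0816]
eef_rot: [0.17, 0.986, -0.0, -0.0]
contact_force: [-0.5, -0.1, -2.0]
opening: 0.287
```

{"op": "drive_tool", "data": {"commands": [{"dx": 0,"dy": 0,"dz": 0.0005,"wx": 0,"wy": 0,"wz": 0,"claw": 0.1},{"dx": 0,"dy": 0,"dz": 0.0005,"wx": 0,"wy": 0,"wz": 0,"claw": 0.1},{"dx": 0,"dy": 0,"dz": 0,"wx": 0,"wy": 0,"wz": 0,"claw": 0.1}]}}

```text
clock: 21.6
tool_pos: [0.4699, 0.284, 0.081]
eef_rot: [0.17, 0.986, 0.0, 0.0]
contact_force: [-0.9, -1.0, 2.7]
opening: 0.281
```

Seated: contact at 0.081, the same height as at the grasp. Releasing partway so the fingers stay clear of the neighbouring things, then rising.

{"op": "drive_tool", "data": {"commands": [{"dx": 0,"dy": 0,"dz": 0,"wx": 0,"wy": 0,"wz": 0,"claw": 0.4},{"dx": 0,"dy": 0,"dz": 0,"wx": 0,"wy": 0,"wz": 0,"claw": 0.65},{"dx": 0,"dy": 0,"dz": 0,"wx": 0,"wy": 0,"wz": 0,"claw": 0.65},{"dx": 0,"dy": 0,"dz": 0,"wx": 0,"wy": 0,"wz": 0,"claw": 0.65},{"dx": 0,"dy": 0,"dz": 0,"wx": 0,"wy": 0,"wz": 0,"claw": 0.65},{"dx": 0,"dy": 0,"dz": -0.01,"wx": 0,"wy": 0,"wz": 0,"claw": 0.65},{"dx": 0,"dy": 0,"dz": -0.025,"wx": 0,"wy": 0,"wz": 0,"claw": 0.65},{"dx": 0,"dy": 0,"dz": -0.04,"wx": 0,"wy": 0,"wz": 0,"claw": 0.65},{"dx": 0,"dy": 0,"dz": -0.04,"wx": 0,"wy": 0,"wz": 0,"claw": 0.65},{"dx": 0,"dy": 0,"dz": -0.04,"wx": 0,"wy": 0,"wz": 0,"claw": 0.65},{"dx": 0,"dy": 0,"dz": 0,"wx": 0,"wy": 0,"wz": 0,"claw": 0.65},{"dx": 0,"dy": 0,"dz": 0,"wx": 0,"wy": 0,"wz": 0,"claw": 0.65}]}}

```text
clock: 22.8
tool_pos: [0.4701, 0.284, 0.2369]
eef_rot: [0.17, 0.986, 0.001, 0.001]
contact_force: [-0.2, -1.4, -0.6]
opening: 0.649
```

Run:
```python
from h import *
s=shot("scene","pics/s5.png"); w=shot("wrist","pics/w5.png"); a=load("pics/scene1.png")
print(r.get_state()["contact_force"],[proj(w,np.array([.4699,.2838,z])) for z in(.116,.053)])
df=cv2.absdiff(a["color"],s["color"])
c=np.vstack([np.hstack([cv2.resize(x["color"][140:320,210:480],(400,267),interpolation=3) for x in(a,s)]),cv2.resize(w["color"][100:300,160:480],(800,500))[:333]])
cv2.imwrite("pics/c5.png",c[:,:,::-1])
```

```text
[ 0.26253835 -0.79487521 -0.429105  ] [array([323.04835459, 201.97785272]), array([322.87471252, 182.22400048])]
```

View pics/c5.png

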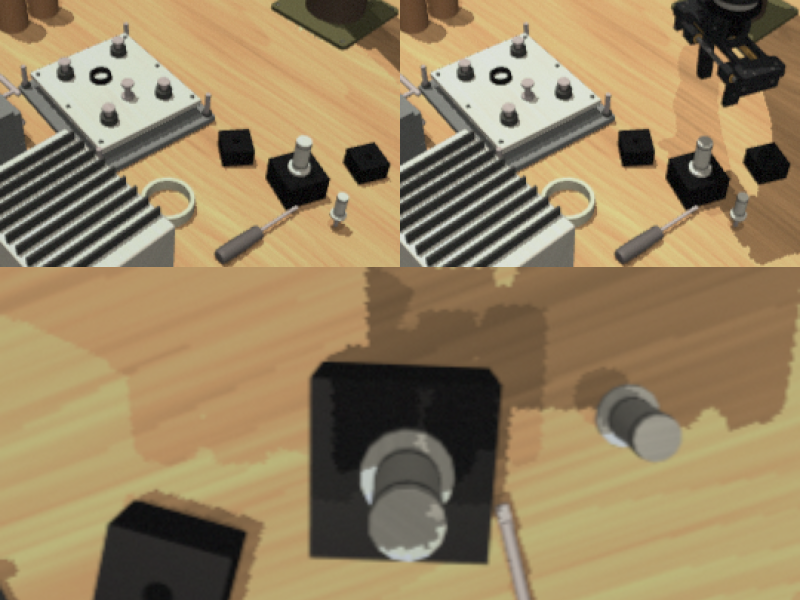

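The probe sits flush and upright in its stand, as it did at the start. The other things in view are unchanged. Handing in.

```bash
python3 -c "
from plant import r
print(r.finish_job())"
```

```text
the job is handed in; nothing more can be done
None
```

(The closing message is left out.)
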